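Uncover the truffle dish and hold it out

TASK

Take the steel cover off the wooden dish by its wooden grip, hook it over the hanging bar a hand's breadth to the left of the dark stop collar so that the bar carries it, slide it along the bar to the right, without lifting it off, until it is up against the collar and out of the way, and let go of it there. Then take the dish by its rim, lift it straight up about ten centimetres before turning it at all, and turn it in the air a quarter turn counter-clockwise seen from above, so that its ear, which points left, points toward you, square to the bar, out to where the guest will take it: keep it level and slow so that the truffle stays in the middle. Finish holding the dish up there, level and still, and leave the other things alone.

Things in the scene. Friction and masses are not known exactly. Their poses are not given: they have to be found in the camera images.
- rail: fixed hanging stand: a level round steel bar 12 mm thick along own y, its axis 190 mm above the worktop, from a 16 mm post at own y -170 mm (the right) to a free end with a 20 mm knob at +174 mm (the left). Marble foot 110 x 200 x 20 mm under the right half. Origin: on the worktop under the bar's middle; +y points nearly to the robot's left, +x away from it.
- collar: dark steel stop collar clamped on the bar near or right of its middle, 23 mm across and 14 mm long along the rail; origin at its centre, on the bar's axis; own y along the rail. The cover has its place at the collar's +y (left) face.
- cover: domed steel cover, 153 mm across, dome 36 high, 0.26 kg; origin: centre of its underside. On top a crook (hook open downward) of 8 mm rod in own x-z plane: 24 mm wide inside; shank at +x; tip at -x, 26 mm below the inside top, about away from the robot at the start. Above it a wooden grip, 34 (own x) x 16 (own y) mm, from 111 to 153 mm above the origin. At the start it lies on the dish's rim, underside 42 mm above the worktop.
- hook (a point): inside top of the cover's crook, in the middle, 104 mm above the cover's origin; when hung it lies on top of the bar, 196 mm above the worktop. The dome then hangs under the bar, so the cover goes in from the side, dome below and crook tip above the bar, tip first, and is then lowered.
- grip (a point): middle of the cover's wooden grip, 135 mm above the cover's origin; pinch here across own y.
- dish: round pale wooden dish, 160 mm across, 0.22 kg; upright rim 9 mm thick (middle at radius 75.5 mm), top 42 mm high, 25 mm deep inside. Floor falls from 16 mm high at the wall to 9 mm at the flat middle (28 mm across). A flat ear 46 mm wide, 25-35 mm high, reaches along own +x to 133 mm from the centre. Origin: centre of underside, z up. At the start the ear points left within 20 deg.
- ear_tip (a point): end of the dish's ear, 130 mm from the dish's centre along own +x, 30 mm above the underside.
- truffle_center (a point): centre of the loose chocolate truffle, a 30 mm ball of 15 g; it lies about the middle of the dish, under the cover at the start, and can roll.
- espresso_a: white espresso cup, 62 x 80 x 56 mm; bystander, origin under it.
- teaspoon_a: steel teaspoon, 135 mm long; bystander.
- salt_shaker: glass salt shaker, 44 mm across, 90 mm high; bystander, origin under it.
- pepper_mill: dark wooden pepper mill, 58 mm across, 150 mm high; bystander, origin under it.
- lemon_a: lemon, 78 mm long; bystander at the back left.
- honey_jar: honey jar, 70 mm across, 102 mm high; bystander at the back. Wall cabinets overhang the back of the worktop there: fronts 0.59 m ahead of the robot base, undersides 0.45 m above the worktop; keep wrist and arm in front of or below them.
- cream_jug: white cream jug, 67 x 103 x 85 mm; bystander, origin under it.

How it is judged:
On the way, in this order (a step that is already met when the one before it is completed fails the run):
1. the cover hangs by its crook on the rail, at least 5 cm left of the stop collar (horizontal distance between hook and rail below 0.25 m and x of hook in the frame of rail between -0.01 and 0.01 m and z of hook in the frame of rail between 0.189 and 0.201 m and angle between cover's own z axis and vertical below 0.15 rad and contact force between cover and rail above 0.3 N and y of hook in the frame of collar above 0.05 m), for 0.1 s.
2. on its way along the bar, 3 to 5 cm from the collar, the crook is still over the bar and not lifted off (x of hook in the frame of rail between -0.01 and 0.01 m and z of hook in the frame of rail between 0.189 and 0.201 m and angle between cover's own z axis and vertical below 0.15 rad and y of hook in the frame of collar between 0.028 and 0.05 m), for 0.02 s.
3. still hanging, it has been slid along the rail up against the collar (horizontal distance between hook and rail below 0.25 m and x of hook in the frame of rail between -0.01 and 0.01 m and z of hook in the frame of rail between 0.189 and 0.201 m and angle between cover's own z axis and vertical below 0.15 rad and contact force between cover and rail above 0.3 N and distance between hook and collar below 0.026 m and y of hook in the frame of collar above 0.004 m), for 0.1 s.
4. the dish is held up clear of the worktop, level, truffle in the middle, its ear still pointing left (height (world z) of dish above 0.06 m and angle between dish's own z axis and vertical below 0.12 rad and contact force between dish and the fingers above 1 N and horizontal distance between truffle_center and dish below 0.022 m and z of truffle_center in the frame of dish below 0.036 m and angle between the x axis of dish and the y axis of rail, either way round below 0.7 rad), for 0.1 s.
At the end, for the whole second after the job is handed in: dish held in the fingers over 60 mm up, still, level within 0.12 rad, ear toward the robot within 0.2 rad of square to the bar, truffle within 22 mm of its centre; cover hanging still by its crook, let go, crook within 26 mm of the collar's centre on its left, not touched by the dish (all of step 3 and height (world z) of dish above 0.06 m and angle between dish's own z axis and vertical below 0.12 rad and contact force between dish and the fingers above 1 N and horizontal distance between truffle_center and dish below 0.022 m and z of truffle_center in the frame of dish below 0.036 m and angle between the x axis of dish and the x axis of rail, either way round below 0.2 rad and y of rail in the frame of dish above 0.08 m and linear speed of dish below 0.02 m/s and linear speed of cover below 0.03 m/s and contact force between cover and the fingers below 0.05 N and contact force between dish and cover below 0.05 N and contact force between dish and rail below 0.05 N); the arm keeps its last pose, push and grip.
It fails at once if the truffle rolled more than 40 mm from the dish's centre (horizontal distance between truffle_center and dish above 0.04 m).
It fails at once if the dish was tipped more than 0.3 rad (angle between dish's own z axis and vertical above 0.3 rad).
It fails at once if the cover was dropped or put down on the worktop (height (world z) of cover below 0.03 m).
It fails at once if a bystander was moved more than 25 mm (distance of any of espresso_a, teaspoon_a, salt_shaker, pepper_mill, lemon_a, honey_jar, cream_jug from where it was at the start of the episode above 0.025 m).
It fails at once if the dish rested on a bystander or a bystander was struck with it (contact force between dish and espresso_a above 0.5 N or contact force between dish and teaspoon_a above 0.5 N or contact force between dish and salt_shaker above 0.5 N or contact force between dish and pepper_mill above 0.5 N or contact force between dish and lemon_a above 0.5 N or contact force between dish and honey_jar above 0.5 N or contact force between dish and cream_jug above 0.5 N).
It also fails if it takes over 72 s, if anything falls off the work surface, if the arm or the gripper's body presses on something with over 40 N, if the wrist force passes 120 N, or if a joint passes its speed limit or range.

ROBOT

A 7-joint arm with a two-finger parallel gripper is mounted at the origin on a cart in front of the work surface, level with it; the furniture and walls round the work are solid. World frame = base frame: x ahead of the robot, y to its left, z up, the work surface at z = 0. Lengths are in m, angles in rad, forces in N, time in s.
With the tool pointing down it reaches from about 0.4 to 0.85 m from the base axis. Payload 4.5 kg.
Tool frame: the origin (TCP) lies at the very end of the fingers, on their centre line; the grasp point (between the pads) lies 19 mm behind it; z points along the fingers, y is the line along which they close (so a half turn about z gives the same grasp; the last joint's range is limited). The gripper opens to 85 mm and grips with 20 to 120 N. Pads are 22 mm wide; open, the fingers measure 114 mm over their backs; the gripper's body (76 mm by 85 mm) begins 54 mm behind the grasp point. The pads swing forward as they close: fully open they stand 13 mm farther back than shut.
Start: joints at [1.147, 0.689, -0.195, 1.565, 0.157, 0.902, -0.215], TCP at [0.276, -0.561, 0.194] pointing down, gripper open.
Joint ranges: [-3.01, 3.01], [-0.46, 2.08], [-1.47, 1.51], [0.13, 2.56], [-1, 4.14], [0.04, 2.09], [-2.66, 2.66]. Speed limits (rad/s): [2.57, 2.57, 3.14, 3.14, 3.14, 3.14, 3.14].

INTERFACE

Orientations are given as a rotation vector (axis times angle).
In Python, from station import r gives the robot as it stands. Calls block until the motion is done:
- r.reach(position, orientation): joint-space move of the TCP to a pose.
- r.move_linear(position, frame=None, v=0.15, f_stop=None): straight line of the TCP; frame=None keeps the orientation; v is the mean speed in m/s. With f_stop (N) it stops when the force on the tool has changed by that much, and returns True; else False.
- r.goto_joints(angles): joint-space move.
- r.open_gripper() and r.close_gripper(grip_force=None): open the fingers fully, or close them until they stop; grip_force is the grip in N (None keeps the last).
- r.hold(seconds).
- r.inverse_kinematics(position, orientation): joint angles nearest the present ones, or None.
- r.read_state(): the state.
- r.grab_frame(name): name is "scene" or "top"; returns a dict with "pixels" (400x640x3 uint8, blue, green, red), "range_z" (400x640 float32, m along the optical axis (not along the pixel's ray), 0 where there is no reading), "vfov" (degrees; the focal length in pixels is half the picture's height over the tangent of half this angle, whatever the lens; pixels are square), "cx", "cy" (the principal point, pixels), "position" and "orientation" of the camera in the world. Camera axes: x right, y up, looking along -z (the intrinsics and any distortion apply to the point x, -y, -z); pixel columns grow to the right and rows downward; lengths in m; the calibration is good to about 2 mm. A picture is of the moment at which its call begins.
A pose or a line that the arm cannot do raises r.IKError and nothing moves.
- r.finish_job(): hands the job in; it is judged then, once.
The state is a dict: "t": time; "joint_positions": joint angles; "qvel": joint speeds; "joint_efforts": joint torques, N m; "tool_pos": TCP position; "ee_rot": TCP orientation; "contact_force": force on the tool from outside, world axes, zero at the start; "ft_torque": the same for the moment, N m; "width": finger opening in m; "grasp_force": force on a finger pad.
Only numpy, scipy, OpenCV 4.12 (cv2) and the standard library are available. Lean on these libraries where they do the work, as an engineer would, in place of code of your own. Each camera call takes 0.05 s, during which the arm holds its last target. There are 200 camera calls.

## Working session

There is one attempt and no reset: what is moved stays moved. The work goes in short steps, each a Python script; the robot and the scene stay as the last script left them, time stands still between calls to the robot, and variables do not carry over. Pictures are saved under pics/ and viewed, at most 10 in all, crops included, and the job is handed in when it is done.

```bash
mkdir -p pics; ls; cat > h.py <<'E'
import numpy as np, cv2, pickle
from scipy.spatial.transform import Rotation as R
def snap(r,name,fn):
    f=r.grab_frame(name); cv2.imwrite(f'pics/{fn}.png',f['pixels']); pickle.dump(f,open(f'{fn}.pkl','wb')); return f
def cloud(f):
    d=f['range_z']; H,W=d.shape; F=H/2/np.tan(np.radians(f['vfov'])/2)
    v,u=np.mgrid[:H,:W]
    p=np.stack([(u-f['cx'])/F*d,-(v-f['cy'])/F*d,-d],-1)
    o=np.array(f['orientation']); M=R.from_rotvec(o).as_matrix() if o.size==3 else (o if o.size==9 else R.from_quat(o).as_matrix())
    P=p@M.T+np.array(f['position']); P[d<=0]=np.nan
    return P
E
python3 - <<'E'
from station import r
from h import *
for n in ('scene','top'):
    f=snap(r,n,n+'0'); print({k:v for k,v in f.items() if k not in('pixels','range_z')})
print(r.read_state())
E
```

```text
pics
{'vfov': 50.59808435361308, 'cx': 325.15867256525377, 'cy': 197.34260880364945, 'position': array([-0.34530895,  0.38482547,  1.04455043]), 'orientation': array([ 0.49277396, -0.85501748, -1.91047467])}
{'vfov': 44.977569738723695, 'cx': 315.87346497740873, 'cy': 198.92430100123235, 'position': array([ 0.18889275, -0.09096983,  1.80574057]), 'orientation': array([ 0.17151991, -0.18338762, -1.62199552])}
{'t': 0.1, 'joint_positions': array([ 1.14675565,  0.68987996, -0.19451261,  1.56622761,  0.15728692,
        0.90250554, -0.21509849]), 'qvel': array([ 2.10317572e-04, -2.21192217e-03,  1.36263244e-04, -2.81414688e-03,
       -1.22573851e-04, -7.02607765e-04, -1.19898383e-05]), 'joint_efforts': array([-3.18060942e-03, -5.40609455e+01, -1.27144296e+00, -1.58988243e+01,
        9.31156013e-03,  4.40740245e-03, -3.15916850e-05]), 'tool_pos': array([ 0.27593135, -0.56008181,  0.19307999]), 'ee_rot': array([-3.05809424e+00, -7.12651246e-01,  7.57691334e-04]), 'contact_force': array([-0.80931153,  0.07633721, -1.24110259]), 'ft_torque': array([ 0.02973983, -0.01134402, -0.00934952]), 'grasp_force': 0.0, 'width': 0.08545472192766806}
```

View pics/scene0.png

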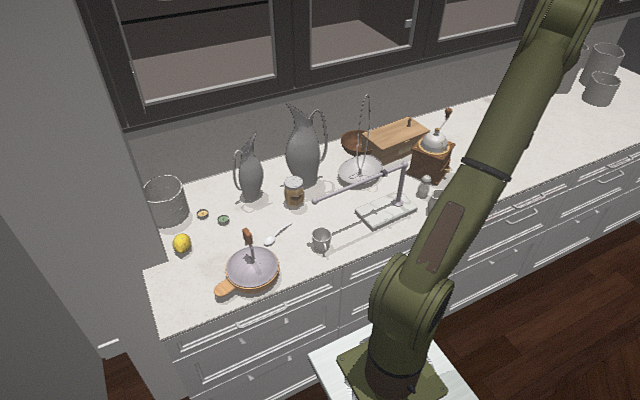

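View pics/top0.png

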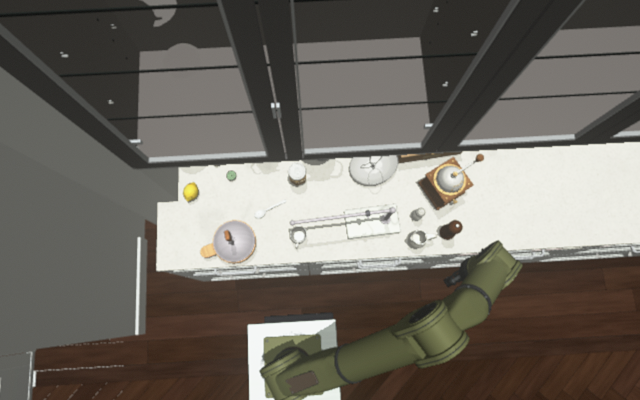

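Scene view: dish with cover at (253,270), its grip at (247,237), ear at (222,290). The bar runs from its knob at (316,200) to its post at (404,168). The espresso cup is at (321,238), jar at (294,192), spoon at (277,235). In the top view the bar runs (293,221)–(388,213). I'll enlarge the crops and fit the point clouds.

```bash
python3 - <<'E'
from h import *
a=pickle.load(open('scene0.pkl','rb'));b=pickle.load(open('top0.pkl','rb'))
c1=cv2.resize(a['pixels'][150:310,200:420],None,fx=3.6,fy=3.6,interpolation=cv2.INTER_CUBIC)[:576]
c2=cv2.resize(b['pixels'][155:275,195:405],None,fx=3.8,fy=3.8,interpolation=cv2.INTER_CUBIC)
cv2.imwrite('pics/c1.png',c1);cv2.imwrite('pics/c2.png',c2)
for n,f,(v0,v1,u0,u1) in(('scene',a,(150,310,200,420)),('top',b,(195,275,195,405))):
    P=cloud(f)
    Q=P[v0:v1,u0:u1].reshape(-1,3)
    m=(Q[:,2]>.175)&(Q[:,2]<.21)&(Q[:,0]<.62)&(Q[:,1]<.25)
    B=Q[m]; 
    # rail fit ransac-ish via cv2.fitLine robust
    l=cv2.fitLine(B[:,:2].astype(np.float32),cv2.DIST_HUBER,0,.005,.005).ravel()
    d=l[:2]*np.sign(l[1]); s=(B[:,:2]-l[2:])@d; e=(B[:,:2]-l[2:])@[-d[1],d[0]]
    print(n,'rail dir',d,'pt',l[2:],len(B),'s',np.percentile(s,[0,2,98,100]),'rms',np.std(e),'zmed',np.median(B[:,2]),'max',np.percentile(B[:,2],95))
    # profile along bar: width
    for k in np.arange(s.min(),s.max(),.01):
        q=(s>=k)&(s<k+.01)
        if q.any(): print('  %.3f n%d e[%.3f %.3f] z[%.3f %.3f]'%(k,q.sum(),e[q].min(),e[q].max(),B[q,2].min(),B[q,2].max()))
    # cover & dish
    D=Q[(Q[:,1]>.22)&(Q[:,2]>.01)&(Q[:,0]<.62)]
    for lo,hi in((.02,.038),(.038,.05),(.05,.08),(.08,.13),(.15,.2)):
        q=D[(D[:,2]>lo)&(D[:,2]<hi)]
        if len(q): print(' ',lo,hi,len(q),'min',q.min(0),'max',q.max(0),'mean',q.mean(0))
E
```

```text
scene rail dir [-0.08312809  0.9965389 ] pt [ 0.48115283 -0.1523552 ] 530 s [-0.23360996 -0.22103708  0.35336668  0.35463373] rms 0.006661219201801177 zmed 0.1928075838251877 max 0.19792247338942762
  -0.234 n9 e[-0.009 0.009] z[0.185 0.201]
  -0.224 n24 e[-0.012 0.012] z[0.175 0.202]
  -0.214 n14 e[-0.005 0.008] z[0.182 0.198]
  -0.204 n8 e[-0.004 0.007] z[0.185 0.197]
  -0.194 n12 e[-0.007 0.008] z[0.190 0.197]
  -0.184 n10 e[-0.004 0.006] z[0.189 0.197]
  -0.174 n8 e[-0.002 0.006] z[0.189 0.197]
  -0.164 n10 e[-0.005 0.005] z[0.187 0.198]
  -0.154 n8 e[-0.003 0.006] z[0.188 0.196]
  -0.144 n18 e[-0.010 0.013] z[0.185 0.201]
  -0.134 n26 e[-0.012 0.011] z[0.179 0.201]
  -0.124 n9 e[-0.007 0.004] z[0.189 0.195]
  -0.114 n10 e[-0.005 0.005] z[0.187 0.196]
  -0.104 n10 e[-0.006 0.003] z[0.185 0.198]
  -0.094 n10 e[-0.006 0.004] z[0.187 0.194]
  -0.084 n10 e[-0.008 0.004] z[0.185 0.195]
  -0.074 n9 e[-0.004 0.004] z[0.190 0.198]
  -0.064 n13 e[-0.006 0.005] z[0.185 0.197]
  -0.054 n8 e[-0.004 0.002] z[0.186 0.197]
  -0.044 n12 e[-0.007 0.003] z[0.188 0.198]
  -0.034 n12 e[-0.005 0.002]
[... 2919 characters left out ...]
9 n16 e[-0.010 0.005] z[0.196 0.208]
  0.139 n6 e[-0.007 0.004] z[0.190 0.203]
  0.349 n35 e[-0.008 0.024] z[0.178 0.204]
  0.359 n17 e[-0.008 0.024] z[0.191 0.203]
  0.02 0.038 118 min [0.38707118 0.23896923 0.02089505] max [0.51689212 0.32264365 0.03786538] mean [0.42380471 0.29419387 0.03370743]
  0.038 0.05 133 min [0.37791287 0.22171519 0.03806443] max [0.52302169 0.31813296 0.04991757] mean [0.43771804 0.26463038 0.04383591]
  0.05 0.08 284 min [0.38470239 0.22007646 0.0500652 ] max [0.52097603 0.26828498 0.07944615] mean [0.44859691 0.2394808  0.06421217]
  0.08 0.13 9 min [0.42495964 0.22148002 0.08037099] max [0.46453922 0.24363018 0.08734764] mean [0.44563586 0.22768094 0.08209897]
```

```bash
echo
```

```text
(no output)
```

View pics/c1.png

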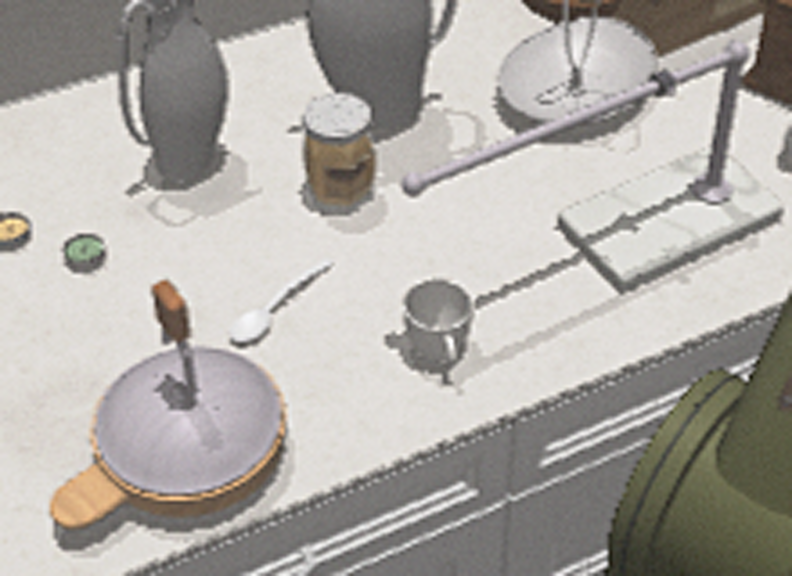

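View pics/c2.png

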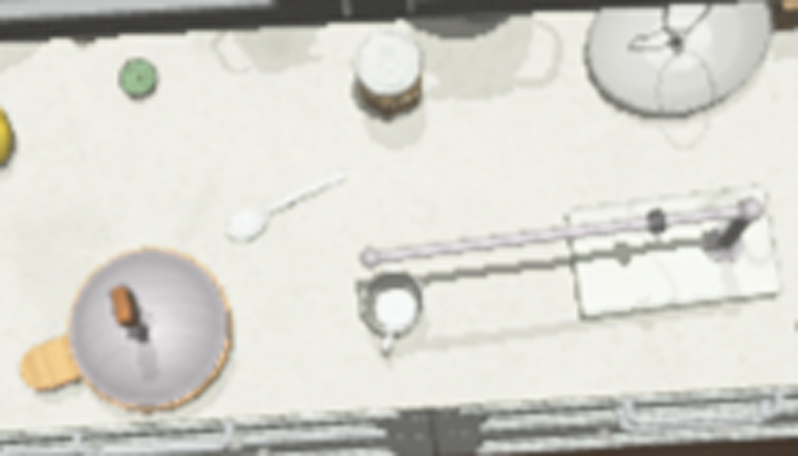

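c1 shows the collar at crop (664,83), knob (413,182), post (735,52) and grip (171,310). c2 shows the collar at (655,222), with the bar from (370,257) to (752,208). The grip is elongated from (118,288) to (130,322). Next are the numeric fits, plus an IK check.

```bash
cat >> h.py <<'E'
from scipy.optimize import least_squares
def circ(q):
    f=lambda p:np.hypot(q[:,0]-p[0],q[:,1]-p[1])-p[2]
    return least_squares(f,[*q[:,:2].mean(0),.075],loss='soft_l1',f_scale=.002).x
E
python3 - <<'E'
from h import *
for n in('scene','top'):
    f=pickle.load(open(n+'0.pkl','rb'));P=cloud(f).reshape(-1,3);C=f['pixels'].reshape(-1,3).astype(int);cam=np.array(f['position'])
    ok=np.isfinite(P[:,2]);P=P[ok];C=C[ok]
    # table bias
    for nm,c in(('railT',(.42,-.05)),('dishT',(.40,.12))):
        q=P[(abs(P[:,0]-c[0])<.03)&(abs(P[:,1]-c[1])<.03)&(abs(P[:,2])<.015)];print(n,nm,np.median(q[:,2]),len(q))
    B=P[(P[:,2]>.178)&(P[:,2]<.212)&(abs(P[:,0]-.49)<.05)&(P[:,1]<.0)&(P[:,1]>-.4)]
    col=B[:,1]; 
    u=(B.mean(0)-cam);u/=np.linalg.norm(u)
    Bc=B+u*.0047
    m=(Bc[:,1]>-.25)&(Bc[:,1]<-.05)
    k=np.polyfit(Bc[m,1],Bc[m,0],1);print(' bar x=%.4f+%.4f*y  x(-.2)=%.4f z=%.4f'%(k[1],k[0],np.polyval(k,-.2),np.median(Bc[m,2])))
    # collar: wide points
    e=B[:,0]+u[0]*.0047-np.polyval(k,B[:,1]);w=(abs(e)>.0075)&(B[:,1]<-.2)&(B[:,1]>-.34);print(' collar y',np.median(B[w,1]),B[w,1].min(),B[w,1].max(),w.sum())
    D=C[ok[ok]] if 0 else C
    dk=(C.sum(1)<220)&(P[:,2]>.17)&(P[:,2]<.215)&(abs(P[:,0]-.49)<.04)&(P[:,1]<-.2)&(P[:,1]>-.34)
    print(' dark',P[dk].mean(0) if dk.any() else None,dk.sum())
    G=P[(P[:,2]>.15)&(P[:,2]<.215)&(abs(P[:,0]-.46)<.08)&(P[:,1]>.15)&(P[:,1]<.35)]
    g2=G[:,:2];mu=g2.mean(0);r=cv2.minAreaRect(g2.astype(np.float32));w_,v_=np.linalg.eigh(np.cov(g2.T));print(' grip',G.mean(0),G.min(0),G.max(0),'axis',np.degrees(np.arctan2(v_[1,1],v_[0,1])),r,len(G))
    T=G[G[:,2]>G[:,2].max()-.006];print(' griptop',T.mean(0),cv2.minAreaRect(T[:,:2].astype(np.float32)),len(T))
    # dome circle: rim edge points of cover/dish
    near=(abs(P[:,0]-.45)<.12)&(abs(P[:,1]-.24)<.12)
    S=P[near&(P[:,2]>.048)&(P[:,2]<.084)]
    # fit sphere cap-like: paraboloid of revolution
    sol=least_squares(lambda p:(S[:,2]-(p[2]-p[3]*((S[:,0]-p[0])**2+(S[:,1]-p[1])**2))),[.45,.24,.08,5],loss='soft_l1',f_scale=.002).x;print(' dome axis',sol)
    wood=near&(C[:,2]-C[:,0]>45)&(P[:,2]<.06)&(P[:,2]>.008)
    W=P[wood]; d=np.hypot(W[:,0]-sol[0],W[:,1]-sol[1]); E=W[(d>.088)]
    print(' ear mean',E.mean(0),len(E),'max r',d.max(), 'ang',np.degrees(np.arctan2(E[:,1].mean()-sol[1],E[:,0].mean()-sol[0])))
    rim=W[(d<.086)&(d>.07)&(W[:,2]>.036)]; print(' rim',circ(rim),len(rim),np.median(rim[:,2]))
E
```

```text
scene railT -0.0007559265364417422 254
scene dishT -0.0008673026488703606 247
 bar x=0.4744+-0.0712*y  x(-.2)=0.4887 z=0.1901
 collar y -0.28349521364269314 -0.29210994373722976 -0.23254085893956122 15
 dark [ 0.4909096  -0.28142128  0.19305972] 6
 grip [0.44099248 0.19385574 0.18111041] [0.42694944 0.1835392  0.15392708] [0.46317604 0.20156997 0.1971045 ] axis -163.80010773688758 ((0.445209801197052, 0.19334280490875244), (0.035642240196466446, 0.015275896526873112), 11.245372772216797) 124
 griptop [0.44646324 0.19263548 0.19351685] ((0.44725990295410156, 0.1926046460866928), (0.0316418819129467, 0.012569255195558071), 15.213583946228027) 39
 dome axis [0.44750318 0.1917147  0.08013522 5.76501973]
 ear mean [0.41608837 0.29502178 0.03360617] 187 max r 0.13182750639285895 ang 106.91407417682868
 rim [0.44789037 0.1928161  0.07777036] 104 0.04082844343587311
top railT 0.00145737976565119 227
top dishT 0.0010342979280301146 214
 bar x=0.4794+-0.0682*y  x(-.2)=0.4931 z=0.1910
 collar y -0.28536546700752247 -0.2907655346551842 -0.2784246243598091 11
 dark None 0
 grip [0.44982425 0.19263053 0.18940947] [0.43522743 0.18567073 0.1627437 ] [0.46722908 0.20240485 0.2038214 ] axis -171.8842410095221 ((0.45136594772338867, 0.1943202167749405), (0.032135311514139175, 0.016269808635115623), 3.3449654579162598) 60
 griptop [0.44970453 0.1943047  0.20097674] ((0.4484438896179199, 0.1946176439523697), (0.004334714263677597, 0.027134262025356293), 80.00973510742188) 7
 dome axis [0.45235774 0.19521012 0.08173344 5.63182681]
 ear mean [0.4206411  0.29786825 0.03504254] 122 max r 0.1316189702716903 ang 107.16874084362743
 rim [0.45187165 0.19615592 0.07922594] 54 0.04328465320819086
```

```bash
cat >> h.py <<'E'
def down(deg):   # tool z down, closing axis y at heading deg+90
    a=np.radians(deg); y=np.array([-np.sin(a),np.cos(a),0]); z=np.array([0,0,-1.])
    return R.from_matrix(np.stack([np.cross(y,z),y,z],1)).as_rotvec()
E
python3 - <<'E'
from station import r
from h import *
D=np.array([.450,.1945])
np.set_printoptions(precision=2,suppress=True)
for a in(11,191):
    print('grip',a,r.inverse_kinematics([.449,.1935,.30],down(a)),r.inverse_kinematics([.449,.1935,.161],down(a)))
    print(' bar',r.inverse_kinematics([.44,-.2,.251],down(a-7)),r.inverse_kinematics([.497,-.27,.211],down(a-7)))
for phi in(180,200,225,250,270,0):
  for fl in(0,180):
    o=[]
    for dp in(0,90):
        p=np.radians(phi+dp); o.append(r.inverse_kinematics([*(D+.0755*np.array([np.cos(p),np.sin(p)])),.12],down(phi+dp-90+fl)))
    print(phi,fl,o)
E
```

```text
grip 11 [ 0.24  0.63 -1.28  1.78  0.64  1.23  0.55] [ 0.04  0.7  -0.9   1.98  0.75  0.83  0.47]
 bar [ 0.95  0.58 -1.    1.88  0.58  1.01  1.34] [ 0.94  0.73 -0.95  1.71  0.67  1.06  1.41]
grip 191 [-0.23  0.39 -0.39  1.8   0.18  0.98 -2.08] [-0.52  0.57  0.04  2.01 -0.04  0.57 -1.84]
 bar [ 0.4   0.43 -0.09  1.91  0.05  0.81 -1.23] [ 0.45  0.58 -0.06  1.73  0.05  0.83 -1.13]
180 0 [array([ 0.12,  0.88, -1.26,  2.2 ,  1.1 ,  0.97,  1.32]), array([-0.42,  0.62,  0.11,  2.12, -0.15,  0.41, -1.77])]
180 180 [array([-0.42,  0.59, -0.25,  2.23,  0.4 ,  0.37, -1.01]), array([ 0.11,  0.71, -0.75,  2.09,  0.81,  0.66,  0.37])]
200 0 [array([-0.81,  0.63,  0.45,  2.27, -0.73,  0.39, -2.54]), array([-0.36,  0.64,  0.02,  2.04, -0.02,  0.46, -1.55])]
200 180 [array([-0.31,  0.59, -0.34,  2.24,  0.52,  0.38, -0.73]), array([ 0.16,  0.77, -0.86,  2.02,  0.86,  0.77,  0.69])]
225 0 [array([-0.64,  0.61,  0.3 ,  2.25, -0.51,  0.35, -2.27]), array([-0.3 ,  0.67, -0.1 ,  1.95,  0.12,  0.53, -1.27])]
225 180 [array([-0.17,  0.6 , -0.43,  2.22,  0.6 ,  0.43, -0.31]), array([ 0.29,  0.98, -1.26,  1.92,  1.07,  1.13,  0.95])]
250 0 [array([-0.51,  0.61,  0.19,  2.19, -0.3 ,  0.37, -1.99]), array([-0.26,  0.7 , -0.22,  1.87,  0.26,  0.6 , -1.  ])]
250 180 [array([-0.01,  0.65, -0.6 ,  2.16,  0.73,  0.54,  0.06]), array([ 0.24,  1.  , -1.26,  1.85,  1.06,  1.16,  1.39])]
270 0 [array([-0.42,  0.62,  0.11,  2.12, -0.15,  0.41, -1.77]), array([-0.25,  0.72, -0.32,  1.83,  0.35,  0.65, -0.78])]
270 180 [array([ 0.11,  0.71, -0.75,  2.09,  0.81,  0.66,  0.37]), array([ 0.19,  1.02, -1.26,  1.81,  1.06,  1.18,  1.72])]
0 0 [array([-0.25,  0.72, -0.32,  1.83,  0.35,  0.65, -0.78]), array([-0.2 ,  0.76, -0.73,  1.92,  0.74,  0.75,  0.21])]
0 180 [array([ 0.19,  1.02, -1.26,  1.81,  1.06,  1.18,  1.72]), array([-0.75,  0.68,  0.2 ,  1.95, -0.25,  0.53, -1.94])]
```

```bash
python3 - <<'E'
from station import r
from h import *
r.move_linear([.28,-.5,.36],v=.25)
r.reach([.449,.1935,.30],down(191))
print(r.read_state()['tool_pos'],r.read_state()['t'])
print(r.move_linear([.449,.1935,.161],v=.1,f_stop=6))
s=r.read_state();print(s['tool_pos'],s['t'],s['joint_positions'],s['contact_force'])
f=snap(r,'scene','s1')
cv2.imwrite('pics/s1c.png',cv2.resize(f['pixels'][190:330,160:340],None,fx=4,fy=4,interpolation=cv2.INTER_CUBIC))
E
```

```text
[0.44949907 0.19264803 0.29987624] 3.5
False
[0.44936004 0.19375194 0.16147267] 5.0417 [-0.10149504  0.62559194 -0.63807332  1.98925544  0.56651902  0.70780575
 -2.4713868 ] [-0.33156968 -0.15883079  0.45115929]
```

View pics/s1c.png

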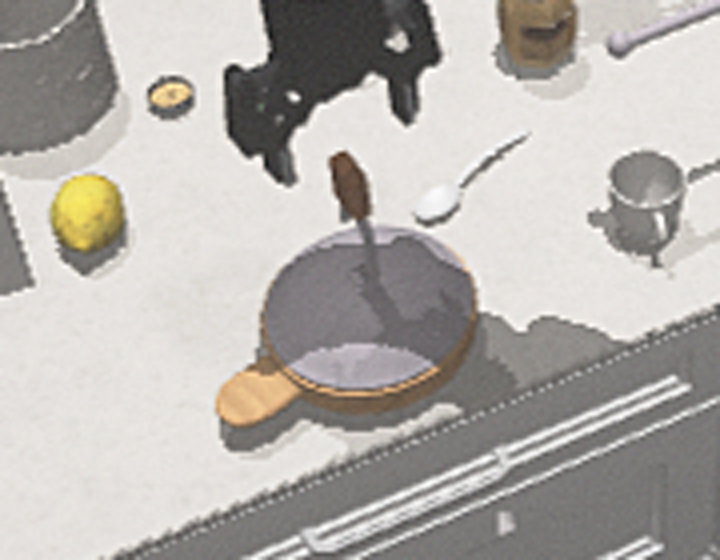

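The fingertips at crop (290,180) and (410,120) look higher or farther than the grip at (350,185). I'll measure the fingertips in the depth.

```bash
python3 - <<'E'
from station import r
from h import *
np.set_printoptions(precision=4,suppress=True)
f=pickle.load(open('s1.pkl','rb'));P=cloud(f)
for n,(u,v) in dict(tipL=(290,178),tipR=(408,118),grip=(350,185),griptop=(343,158)).items():
    U=160+u/4;V=190+v/4
    q=P[int(V)-2:int(V)+3,int(U)-2:int(U)+3].reshape(-1,3); print(n,U,V,q[np.argsort(q[:,2])][[5,12,20,24]])
F=400/2/np.tan(np.radians(f['vfov'])/2);M=R.from_rotvec(f['orientation']).as_matrix()
for p in([.4494,.1937,.1615],[.449,.1935,.177],[.4494,.1937,.174]):
    c=M.T@(np.array(p)-f['position']);print(p,((F*c[0]/-c[2]+f['cx']-160)*4,(-F*c[1]/-c[2]+f['cy']-190)*4))
s=r.read_state();print(s['tool_pos'],s['t'],s['ee_rot'],down(191),s['width'])
f=snap(r,'top','t1')
P=cloud(f);Q=P[(abs(P[...,0]-.45)<.1)&(abs(P[...,1]-.19)<.1)&(P[...,2]>.12)];print(len(Q),Q.min(0),Q.max(0))
f=snap(r,'scene','s2')
P=cloud(f);C=f['pixels'].sum(-1)
m=(C<150)&(abs(P[...,0]-.45)<.12)&(abs(P[...,1]-.19)<.12)&(P[...,2]>.15)&(P[...,2]<.3)
Q=P[m]
for z in np.arange(.15,.3,.01):
    q=Q[(Q[:,2]>=z)&(Q[:,2]<z+.01)]
    if len(q):print('%.2f'%z,len(q),q.min(0),q.max(0))
E
```

```text
tipL 232.5 234.5 [[0.4325 0.2391 0.2121]
 [0.4295 0.2417 0.2202]
 [0.4301 0.2325 0.2267]
 [0.4263 0.2383 0.2332]]
tipR 262.0 219.5 [[0.6447 0.083  0.0034]
 [0.4553 0.1482 0.2178]
 [0.4435 0.1434 0.2261]
 [0.446  0.1478 0.2298]]
grip 247.5 236.25 [[0.4387 0.1987 0.1821]
 [0.4416 0.1998 0.1878]
 [0.4392 0.1945 0.1916]
 [0.4355 0.1927 0.1943]]
griptop 245.75 229.5 [[0.6489 0.1501 0.0015]
 [0.452  0.1983 0.1931]
 [0.448  0.1938 0.1947]
 [0.454  0.1943 0.1972]]
[0.4494, 0.1937, 0.1615] (np.float64(348.671907371829), np.float64(195.33396428933224))
[0.449, 0.1935, 0.177] (np.float64(346.75198989646117), np.float64(180.51033529092012))
[0.4494, 0.1937, 0.174] (np.float64(346.7428235600846), np.float64(183.16996942201854))
[0.4494 0.1937 0.1615] 5.0917 [-3.1268 -0.3008 -0.0016] [3.1271 0.3011 0.    ] 0.08583220817918602
1577 [0.3506 0.0903 0.2137] [0.5026 0.2635 0.766 ]
0.21 2 [0.4629 0.1509 0.216 ] [0.4631 0.1512 0.2199]
0.22 3 [0.4299 0.1494 0.222 ] [0.4611 0.2437 0.2255]
0.23 5 [0.4381 0.1501 0.2304] [0.462  0.2472 0.2392]
0.24 2 [0.4502 0.1391 0.243 ] [0.4631 0.1515 0.2449]
0.25 1 [0.4501 0.1351 0.2583] [0.4501 0.1351 0.2583]
0.26 5 [0.4405 0.1215 0.2602] [0.4652 0.2657 0.2698]
0.27 8 [0.422  0.1223 0.2725] [0.4661 0.2647 0.2793]
0.28 4 [0.4383 0.1794 0.2802] [0.4426 0.2635 0.2897]
0.29 4 [0.4407 0.124  0.2918] [0.4489 0.2616 0.2947]
```

```bash
python3 - <<'E'
from h import *
f=pickle.load(open('s2.pkl','rb'))
cv2.imwrite('pics/s2c.png',cv2.resize(f['pixels'][190:255,210:285],None,fx=9,fy=9,interpolation=cv2.INTER_NEAREST))
E
```

```text
(no output)
```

View pics/s2c.png

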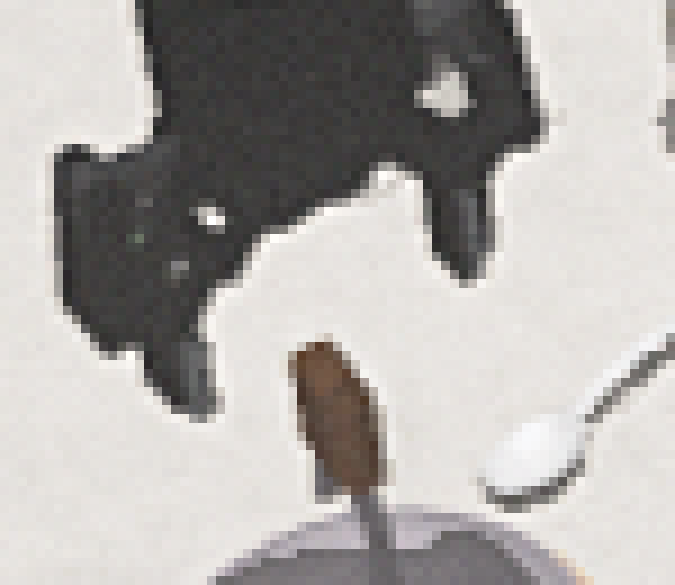

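Tips appear at orig px (232,236) and (262,221), which puts them about 30 mm above the reported TCP. I'll check whether it is still settling by comparing frames after a hold.

```bash
python3 - <<'E'
from station import r
from h import *
a=pickle.load(open('s1.pkl','rb'));b=pickle.load(open('s2.pkl','rb'))
r.hold(.5);c=snap(r,'scene','s3')
d=lambda p,q:(np.abs(p['pixels'].astype(int)-q['pixels'])[:300].max(-1)>60).sum()
print(d(a,b),d(b,c),r.read_state()['tool_pos'],r.read_state()['t'])
def low(f):
    m=(f['pixels'].max(-1)<85)[:,:]; o=[]
    for u0,u1 in((226,236),(256,266)):
        vs=np.where(m[200:246,u0:u1].any(1))[0]; o.append(vs.max()+200)
    return o
for f in(a,b,c):print(low(f))
t=cloud(pickle.load(open('t1.pkl','rb')))
Q=t[(abs(t[...,0]-.45)<.09)&(abs(t[...,1]-.19)<.1)]
for z in np.arange(.13,.5,.02):
    q=Q[(Q[:,2]>=z)&(Q[:,2]<z+.02)]
    if len(q):print('%.2f'%z,len(q),q.mean(0),q.min(0),q.max(0))
E
```

```text
4 23 [0.44897972 0.19349909 0.16098494] 5.7417
[np.int64(234), np.int64(220)]
[np.int64(234), np.int64(220)]
[np.int64(235), np.int64(220)]
0.21 3 [0.43392044 0.24060413 0.21791563] [0.43180192 0.23485673 0.21373872] [0.43529087 0.24617681 0.22275691]
0.23 3 [0.431988   0.23649561 0.23755065] [0.43112459 0.23453692 0.2312968 ] [0.43276568 0.23833047 0.24435414]
0.25 14 [0.43258589 0.24789941 0.26399251] [0.42595714 0.23614605 0.25784143] [0.43836048 0.26354953 0.26970759]
0.27 11 [0.42922699 0.24582531 0.2771359 ] [0.4252853  0.22692958 0.27030712] [0.43406732 0.260827   0.28737692]
0.29 11 [0.43119618 0.24940989 0.30080668] [0.42653312 0.2455474  0.29453311] [0.43703636 0.25647938 0.30954058]
0.31 17 [0.4331117  0.25358385 0.31678897] [0.42567641 0.24816409 0.31183544] [0.4415389  0.26084842 0.32282359]
0.33 7 [0.41447729 0.19489046 0.34309667] [0.41376087 0.18575041 0.33406053] [0.41523028 0.20539642 0.34982876]
0.35 6 [0.41548751 0.19907815 0.35903694] [0.41286639 0.18651591 0.3505519 ] [0.41978819 0.21457852 0.36719786]
0.37 2 [0.41485464 0.2031904  0.37544846] [0.41346159 0.19922831 0.37309001] [0.41624768 0.20715249 0.37780691]
0.49 2 [0.40384396 0.19809719 0.50521965] [0.39907833 0.18602057 0.50483312] [0.40860959 0.21017382 0.50560618]
```

```bash
python3 - <<'E'
from station import r
from h import *
r.close_gripper(20); s=r.read_state(); print(s['width'],s['grasp_force'],s['contact_force'],s['tool_pos'],s['t'])
f=snap(r,'scene','s4')
cv2.imwrite('pics/s4c.png',cv2.resize(f['pixels'][190:255,210:285],None,fx=9,fy=9,interpolation=cv2.INTER_NEAREST))
E
```

```text
0.000389306528206332 0.0 [-0.96096669 -0.81121276 -0.57418458] [0.44900894 0.19350797 0.1610078 ] 6.5083
```

View pics/s4c.png

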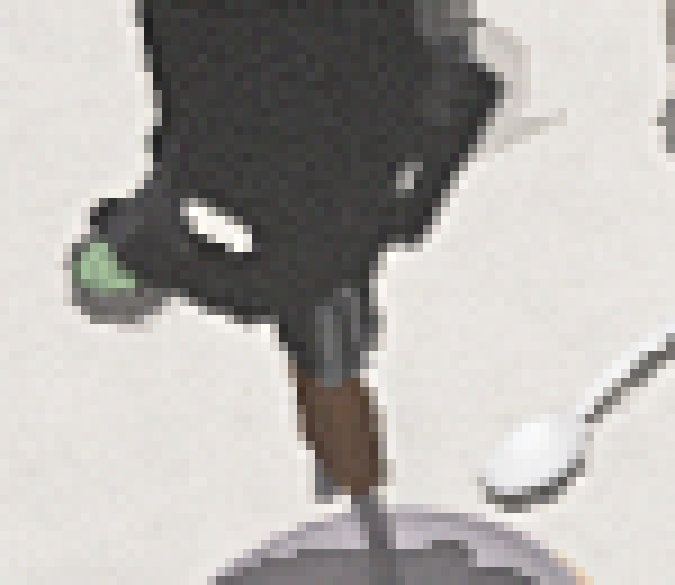

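Closed fully on nothing (width 0). The shut tips sit at crop (335,380), just above the grip top, so the real fingertips are about 36 mm higher than the reported TCP. I'll touch the grip's top (known height 0.195) to calibrate this offset.

```bash
python3 - <<'E'
from station import r
from h import *
p=r.read_state()['tool_pos']
print(r.move_linear([.449,.1935,.145],v=.015,f_stop=2.5)); s=r.read_state(); print(s['tool_pos'],s['contact_force'],s['t'])
r.move_linear([.449,.1935,.175],v=.1); r.open_gripper();print(r.read_state()['t'])
E
```

```text
True
[0.44911949 0.19354608 0.15763375] [-0.23921547  0.02068544  3.53238998] 7.0167
8.125
```

```bash
echo "DZ=.0372 # true tip z - reported" >> h.py; python3 - <<'E'
from station import r
from h import *
print(r.move_linear([.449,.1935,.161-DZ],v=.06,f_stop=5)); s=r.read_state(); print(s['tool_pos'],s['contact_force'],s['t'])
r.close_gripper(50); s=r.read_state(); print(s['width'],s['grasp_force'],s['contact_force'],s['t'])
r.move_linear([.449,.1935,.191-DZ],v=.06);r.hold(.2); s=r.read_state(); print(s['width'],s['grasp_force'],s['contact_force'],s['t'])
f=snap(r,'scene','s5');snap(r,'top','t5')
cv2.imwrite('pics/s5c.png',cv2.resize(f['pixels'][180:310,190:320],None,fx=4.5,fy=4.5,interpolation=cv2.INTER_CUBIC))
E
```

```text
False
[0.44921763 0.19371923 0.12403277] [-0.62266511  0.11199754 -0.12044424] 9.125
0.01551283542997952 50.10381281375885 [-1.76639056 -0.71273295  0.22305111] 9.7667
0.01544176022941494 49.47642266750336 [ 1.0040672  -0.08310194 -3.4180128 ] 10.6167
```

View pics/s5c.png

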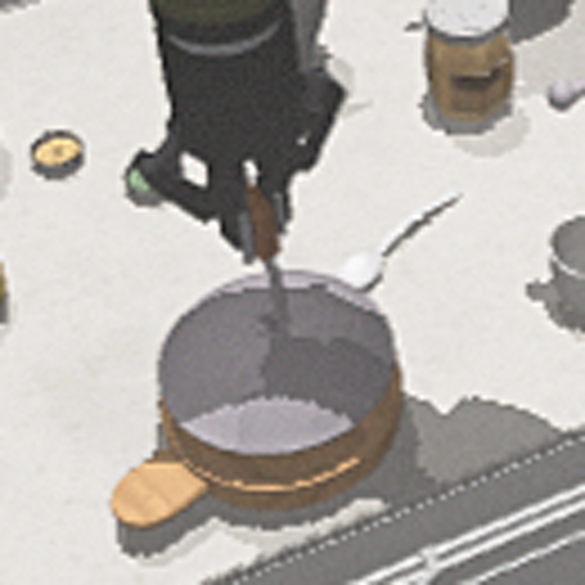

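The cover is lifted, with the grip at crop (262,225) held between the pads. Now I'll carry it to in front of the bar.

```bash
python3 - <<'E'
from station import r
from h import *
Z=.251-DZ
r.move_linear([.449,.1935,Z],v=.12)
r.move_linear([.425,-.19,Z],down(184),v=.16);r.hold(.3)
s=r.read_state(); print(s['tool_pos'],s['contact_force'],s['t'],s['joint_positions'])
for n in('scene','top'):
    f=snap(r,n,n+'6');P=cloud(f).reshape(-1,3);C=f['pixels'].reshape(-1,3).astype(int)
    S=P[(abs(P[:,0]-.425)<.085)&(abs(P[:,1]+.19)<.085)&(P[:,2]>.138)&(P[:,2]<.172)]
    S=S[np.hypot(S[:,0]-.425,S[:,1]+.19)<.075]
    print(n,len(S),least_squares(lambda p:(S[:,2]-(p[2]-p[3]*((S[:,0]-p[0])**2+(S[:,1]-p[1])**2))),[.425,-.19,.168,5.7],loss='soft_l1',f_scale=.002).x)
    g=P[(C[:,2]-C[:,0]>25)&(P[:,2]>.23)&(P[:,2]<.31)&(abs(P[:,0]-.425)<.05)&(abs(P[:,1]+.19)<.05)]
    if len(g):print('wood',len(g),g.mean(0),g.min(0),g.max(0))
f=pickle.load(open('scene6.pkl','rb'))
cv2.imwrite('pics/s6c.png',cv2.resize(f['pixels'][140:260,290:430],None,fx=5,fy=5,interpolation=cv2.INTER_CUBIC))
E
```

```text
[ 0.42501303 -0.18988515  0.21380384] [-0.29747805 -0.51946101 -3.04905717] 14.2167 [ 0.78483649  0.52537844 -0.70968161  1.98771922  0.47404634  0.79793972
 -1.69894628]
scene 1118 [ 0.42382041 -0.19198291  0.17015255  5.75982702]
wood 50 [ 0.40980931 -0.18958877  0.26954258] [ 0.4042225  -0.19826464  0.2465754 ] [ 0.42104511 -0.18369217  0.28551948]
top 510 [ 0.42658427 -0.18865532  0.17108417  5.67318726]
```

View pics/s6c.png

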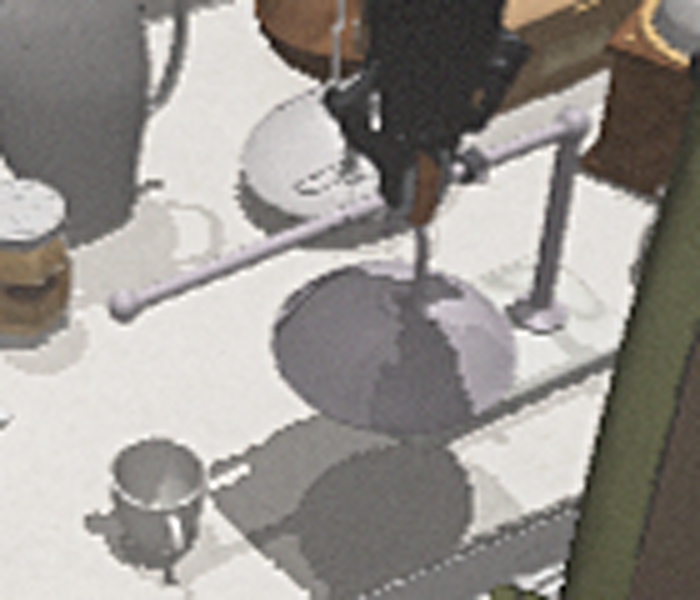

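Cover is level in front of the bar (bar at crop (250,250), collar (470,163)). Fits from both cameras give 65 mm to go. Next is insert and lower.

```bash
python3 - <<'E'
from station import r
from h import *
Z=.251-DZ
print(r.move_linear([.490,-.19,Z],v=.05,f_stop=6)); s=r.read_state(); print(s['tool_pos'],s['contact_force'],s['t'])
r.hold(.2)
print(r.move_linear([.490,-.19,.211-DZ-.006],v=.03,f_stop=3.5)); s=r.read_state(); print(s['tool_pos'],s['contact_force'],s['t'])
r.hold(.3);s=r.read_state(); print(s['tool_pos'],s['contact_force'],s['t'])
for n in('scene','top'):
    f=snap(r,n,n+'7')
f=pickle.load(open('scene7.pkl','rb'))
cv2.imwrite('pics/s7c.png',cv2.resize(f['pixels'][150:230,320:420],None,fx=7,fy=7,interpolation=cv2.INTER_CUBIC))
E
```

```text
False
[ 0.48960362 -0.19011394  0.21377533] [-0.3474047   0.50884527 -2.81068987] 15.7667
True
[ 0.48990667 -0.18999725  0.17357887] [-0.20040612 -0.22538055  5.29019786] 17.175
[ 0.48989622 -0.19000069  0.17358562] [-0.19022247  0.3308972   5.21222117] 17.475
```

View pics/s7c.png

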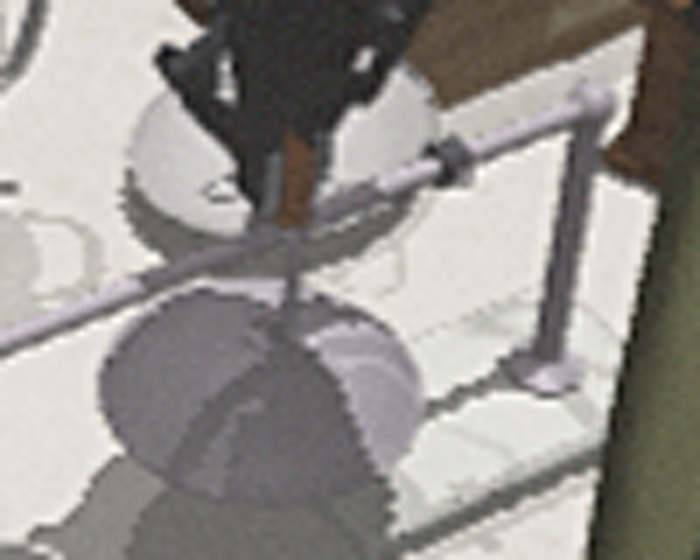

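Crook is over the bar; contact came at exactly the predicted height (bar at crop (180,270), collar (450,160)). Now slide to the collar.

```bash
python3 - <<'E'
from station import r
from h import *
r.move_linear([.490,-.19,.1738],v=.01);s=r.read_state(); print(s['tool_pos'],s['contact_force'],s['t'])
y=-.279
print(r.move_linear([.490+.07*(-.19-y),y,.1738],v=.03,f_stop=6)); s=r.read_state(); print(s['tool_pos'],s['contact_force'],s['t'],s['width'],s['grasp_force'])
r.hold(.3);s=r.read_state(); print(s['tool_pos'],s['contact_force'],s['t'])
for n in('scene','top'):
    f=snap(r,n,n+'8');P=cloud(f).reshape(-1,3);c=s['tool_pos']
    S=P[(P[:,2]>.1)&(P[:,2]<.13)&(np.hypot(P[:,0]-c[0],P[:,1]-c[1])<.075)]
    print(n,len(S),least_squares(lambda p:(S[:,2]-(p[2]-p[3]*((S[:,0]-p[0])**2+(S[:,1]-p[1])**2))),[c[0],c[1],.13,5.7],loss='soft_l1',f_scale=.002).x)
E
```

```text
[ 0.49005567 -0.19000568  0.17376227] [ 0.09517809 -0.05049794  0.89907685] 17.9167
True
[ 0.49595294 -0.27495595  0.17370632] [-0.29020875 -0.83121957  4.32320161] 20.525 0.015243593815601635 50.410884618759155
[ 0.49595925 -0.27489508  0.17365424] [ 0.47282111 -1.2237965   5.91300073] 20.825
scene 863 [ 0.49416679 -0.27683147  0.1293339   5.45159372]
top 576 [ 0.49635606 -0.27296917  0.13040866  5.4355065 ]
```

```bash
python3 - <<'E'
from station import r
from h import *
r.open_gripper();s=r.read_state();c=s['tool_pos'];print(s['contact_force'],s['width'],s['t'])
print(r.move_linear([c[0],c[1],.28],v=.1,f_stop=8))
r.reach([.40,.05,.30],down(190));r.hold(.3);print(r.read_state()['t'])
for n in('scene','top'):
    f=snap(r,n,n+'9');P=cloud(f).reshape(-1,3);C=f['pixels'].reshape(-1,3).astype(int)
    S=P[(P[:,2]>.095)&(P[:,2]<.13)&(np.hypot(P[:,0]-c[0],P[:,1]-c[1])<.075)]
    print(n,len(S),least_squares(lambda p:(S[:,2]-(p[2]-p[3]*((S[:,0]-p[0])**2+(S[:,1]-p[1])**2))),[c[0],c[1],.13,5.7],loss='soft_l1',f_scale=.002).x)
    g=P[(C[:,2]-C[:,0]>25)&(P[:,2]>.19)&(P[:,2]<.27)&(np.hypot(P[:,0]-c[0],P[:,1]-c[1])<.06)]
    if len(g):print(' wood',len(g),g.mean(0),g.min(0),g.max(0))
    N=(abs(P[:,0]-.45)<.14)&(abs(P[:,1]-.194)<.14)&(P[:,2]>.005)&(P[:,2]<.06)
    d=np.hypot(P[:,0]-.45,P[:,1]-.1945)
    rim=P[N&(P[:,2]>.037)&(P[:,2]<.048)&(d>.066)&(d<.09)];print(' rim',circ(rim),len(rim),np.median(rim[:,2]))
    T=P[N&(d<.04)&(P[:,2]>.02)];print(' truffle',len(T),T.mean(0) if len(T) else '', T.max(0) if len(T) else '')
    if len(T)>8:
        ts=least_squares(lambda p:np.linalg.norm(T-p,axis=1)-.015,[*T.mean(0)[:2],.024],loss='soft_l1',f_scale=.002).x;print(' sphere',ts)
    E=P[N&(d>.09)&(P[:,2]>.02)];print(' ear',len(E),E.mean(0),np.degrees(np.arctan2(E[:,1].mean()-.1945,E[:,0].mean()-.45)))
E
```

```text
[ 0.60183835 -0.35894859  0.18223492] 0.08549130413831728 21.6083
False
24.4
scene 967 [ 0.4929068  -0.27722931  0.13033297  5.97431247]
 wood 102 [ 0.48963804 -0.27199354  0.23012167] [ 0.47533065 -0.28292467  0.20530312] [ 0.51255939 -0.26601888  0.24694446]
 rim [0.44620447 0.19210404 0.0753974 ] 422 0.040578500996307
 truffle 75 [0.44447539 0.19750078 0.03128039] [0.45874566 0.21122673 0.03970412]
 sphere [0.44917075 0.19621629 0.02192448]
 ear 192 [0.41048098 0.29518479 0.03327977] 111.43012620254761
top 1034 [ 0.49664966 -0.27417963  0.13201817  5.94613468]
 wood 53 [ 0.49680075 -0.27454799  0.2408663 ] [ 0.4809514  -0.28813444  0.19882924] [ 0.51421936 -0.26601284  0.25974205]
 rim [0.45131643 0.19509309 0.07499718] 181 0.042869055035684056
 truffle 57 [0.45403393 0.19912891 0.03302755] [0.47233546 0.22988742 0.04413126]
 sphere [0.45443292 0.19946857 0.02518551]
 ear 127 [0.41827609 0.29738704 0.03581319] 107.13647833152659
```

Cover hangs steady at the collar. Truffle is about 5 mm from the dish centre (0.449,0.194). I'll grasp the rim at heading 210°, away from the cup.

```bash
python3 - <<'E'
from station import r
from h import *
D=np.array([.4488,.1938]);a=np.radians(210);u=np.array([np.cos(a),np.sin(a)])
G=D+.0765*u
r.reach([*G,.16-DZ],down(120));s=r.read_state();print(s['tool_pos'],s['joint_positions'],s['t'],s['contact_force'])
print(r.move_linear([*G,.021-DZ],v=.06,f_stop=4));s=r.read_state();print(s['tool_pos'],s['t'],s['contact_force'])
if abs(s['tool_pos'][2]-(.021-DZ))<.003:
    r.close_gripper(25);s=r.read_state();print(s['width'],s['grasp_force'],s['contact_force'],s['t'])
for n in('scene',):
    f=snap(r,n,n+'10');P=cloud(f).reshape(-1,3)
    d=np.hypot(P[:,0]-.447,P[:,1]-.193)
    T=P[(d<.04)&(P[:,2]>.02)&(P[:,2]<.05)];print(len(T),least_squares(lambda p:np.linalg.norm(T-p,axis=1)-.015,[.449,.196,.024],loss='soft_l1',f_scale=.002).x)
E
```

```text
[0.38281194 0.15567353 0.12292562] [-0.76880424  0.6158842   0.43443207  2.26986261 -0.70382761  0.38628925
 -2.35791733] 25.8083 [ 0.37285289 -0.20599245  0.47998695]Traceback (most recent call last):
  File "<stdin>", line 6, in <module>
station.IKError: the arm cannot follow that straight line within its joint ranges
```

```bash
python3 - <<'E'
from station import r
from h import *
np.set_printoptions(precision=2,suppress=True)
D=np.array([.4488,.1938])
for phi in(20,45,150,180,200,215,225,235,245,255,290,330):
  for fl in(0,180):
    o=[]
    for dp,z in((0,.1-DZ),(0,.021-DZ),(77,.13-DZ)):
        p=np.radians(phi+dp); o.append(r.inverse_kinematics([*(D+.0765*np.array([np.cos(p),np.sin(p)])),z],down(phi+dp-90+fl)))
    print(phi,fl,*o)
P=cloud(pickle.load(open('top9.pkl','rb'))).reshape(-1,3)
q=P[(P[:,2]>.025)&(P[:,2]<.07)&(P[:,1]<.115)&(P[:,1]>-.05)&(abs(P[:,0]-.44)<.07)];print('cup',q.min(0),q.max(0),np.median(q,0),len(q))
P=cloud(pickle.load(open('scene0.pkl','rb'))).reshape(-1,3)
q=P[(P[:,2]>.025)&(P[:,2]<.07)&(P[:,1]<.11)&(P[:,1]>-.05)&(abs(P[:,0]-.44)<.07)];print('cup',q.min(0),q.max(0),np.median(q,0),len(q))
E
```

```text
20 0 [-0.29  0.81 -0.32  1.85  0.46  0.55 -0.57] [-0.35  0.94 -0.23  1.87  0.5   0.38 -0.61] [ 0.02  1.03 -1.26  1.96  1.14  1.12 -0.06]
20 180 [-0.77  0.87  0.52  1.88 -0.75  0.6  -2.56] [-0.71  0.99  0.4   1.89 -0.86  0.44 -2.46] [-0.75  0.72  0.18  2.   -0.28  0.45 -1.81]
45 0 [-0.08  0.93 -0.84  1.85  0.95  0.82 -0.63] [-0.18  1.01 -0.63  1.88  1.02  0.62 -0.69] [ 0.01  1.   -1.26  2.05  1.15  1.07  0.29]
45 180 [-0.77  0.84  0.4   1.89 -0.61  0.54 -2.31] [-0.72  0.97  0.31  1.91 -0.73  0.39 -2.2 ] [-0.71  0.68  0.08  2.09 -0.14  0.37 -1.53]
150 0 [ 0.03  1.04 -1.26  2.17  1.26  1.04  0.64] [ 0.02  1.25 -1.26  2.2   1.48  1.14  0.51] [-0.61  0.66  0.27  2.27 -0.64  0.28 -2.09]
150 180 [-0.64  0.72 -0.01  2.21  0.05  0.22 -1.22] [-0.53  0.89 -0.19  2.23  1.37  0.15 -2.54] [-0.05  0.7  -0.63  2.25  0.94  0.48 -0.62]
180 0 [ 0.09  1.03 -1.26  2.25  1.29  1.01  1.15] [-0.47  0.9  -0.2   2.31  1.88  0.16  0.66] [-0.49  0.67  0.19  2.19 -0.4   0.31 -1.75]
180 180 [-0.54  0.71 -0.08  2.28  0.32  0.16 -0.91] [ 0.08  1.24 -1.26  2.28  1.51  1.13 -2.13] [ 0.31  0.97 -1.26  2.15  1.17  1.02
[... 1666 characters left out ...]
15  1.2 ]
290 0 [-0.39  0.75  0.07  2.09 -0.16  0.31 -1.4 ] [-0.37  0.9   0.04  2.11 -0.25  0.14 -1.31] [-0.28  0.76 -0.29  1.84  0.36  0.59 -0.67]
290 180 [ 0.32  1.08 -1.26  2.05  1.23  1.09  0.35] [ 0.31  1.26 -1.26  2.07  1.43  1.16  0.24] [-0.9   0.94  0.87  1.88 -0.99  0.83 -2.52]
330 0 [-0.33  0.78 -0.09  1.94  0.15  0.43 -1.05] [-0.35  0.92 -0.04  1.96  0.13  0.26 -1.03] [ 0.01  0.96 -1.05  1.83  1.01  1.   -0.66]
330 180 [ 0.26  1.11 -1.26  1.91  1.2   1.15  1.12] [ 0.25  1.28 -1.26  1.93  1.39  1.19  1.02] [-0.79  0.8   0.44  1.87 -0.57  0.6  -2.31]
cup [ 0.42 -0.05  0.03] [ 0.49 -0.01  0.06] [ 0.47 -0.03  0.05] 65
cup [ 0.41 -0.05  0.03] [ 0.49 -0.01  0.06] [ 0.44 -0.03  0.04] 149
```

The cup is well clear (y ≤ −0.01), so I'll use heading 287°, where the arm has a smooth branch.

```bash
python3 - <<'E'
from station import r
from h import *
PHI=287
D=np.array([.4488,.1938]);a=np.radians(PHI);u=np.array([np.cos(a),np.sin(a)])
G=D+.0765*u
r.reach([*G,.16-DZ],down(PHI-90));s=r.read_state();print(s['tool_pos'],s['joint_positions'],s['t'],s['contact_force'])
print(r.move_linear([*G,.021-DZ],v=.06,f_stop=4));s=r.read_state();print(s['tool_pos'],s['t'],s['contact_force'])
if abs(s['tool_pos'][2]-(.021-DZ))<.003:
    r.close_gripper(25);s=r.read_state();print(s['width'],s['grasp_force'],s['contact_force'],s['t'])
for n in('scene','top'):
    f=snap(r,n,n+'10');P=cloud(f).reshape(-1,3)
    d=np.hypot(P[:,0]-.449,P[:,1]-.194)
    T=P[(d<.045)&(P[:,2]>.022)&(P[:,2]<.05)];print(len(T),least_squares(lambda p:np.linalg.norm(T-p,axis=1)-.015,[.449,.196,.024],loss='soft_l1',f_scale=.002).x if len(T)>5 else '')
E
```

```text
[0.47060764 0.12035723 0.12286418] [-0.41062172  0.63222981  0.10497105  2.05760966 -0.14202455  0.45908413
 -1.47532875] 26.6583 [-0.41882238  0.05298315  0.96690353]
False
[ 0.47128934  0.1207054  -0.01600265] 29.125 [ 0.25860674 -0.02548687  1.14562688]
0.0089297738606407 24.68006445793435 [-0.55580404 -0.58928088  1.17079244] 29.8
71 [0.45000846 0.19665705 0.02319318]
0
```

```bash
cat > chk.py <<'E'
from h import *
def chk(r,tag,zc):
    s=r.read_state();print(s['tool_pos'],s['t'],s['contact_force'],s['ft_torque'],s['width'],s['grasp_force'])
    for n in('scene','top'):
        f=snap(r,n,n+tag);P=cloud(f).reshape(-1,3);C=f['pixels'].reshape(-1,3).astype(int)
        wood=(C[:,2]-C[:,0]>35)&(abs(P[:,2]-zc-.03)<.03)&(abs(P[:,0]-.44)<.22)&(abs(P[:,1]-.19)<.16)
        rim=P[wood&(P[:,2]>zc+.036)&(P[:,2]<zc+.055)]
        if len(rim)<20: print(n,'few',len(rim));continue
        c=circ(rim);d=np.hypot(P[:,0]-c[0],P[:,1]-c[1])
        k=rim[abs(np.hypot(rim[:,0]-c[0],rim[:,1]-c[1])-c[2])<.008];A=np.c_[k[:,:2]-c[:2],np.ones(len(k))];pl=np.linalg.lstsq(A,k[:,2],rcond=None)[0]
        E=P[wood&(d>.09)&(d<.14)&(P[:,2]<zc+.042)&(P[:,2]>zc+.01)]
        print(n,'rim',c,len(rim),'plane',pl,'ear',len(E),np.degrees(np.arctan2(*(E.mean(0)[:2]-c[:2])[::-1])) if len(E) else '')
        T=P[(d<.04)&(P[:,2]>zc+.022)&(P[:,2]<zc+.05)]
        if len(T)>8:print('   truffle rel',least_squares(lambda p:np.linalg.norm(T-p,axis=1)-.015,[*c[:2],zc+.024],loss='soft_l1',f_scale=.002).x-[c[0],c[1],zc],len(T))
E
python3 - <<'E'
from station import r
from chk import *
r.close_gripper(70)
p=r.read_state()['tool_pos']
r.move_linear([p[0],p[1],p[2]+.03],v=.03);r.move_linear([p[0],p[1],p[2]+.11],v=.045);r.hold(.3)
chk(r,'11',.11)
E
```

```text
[0.4709815  0.12050504 0.09386344] 33.5 [-0.36410614 -0.53661461 -1.6556916 ] [-0.22216149 -0.07063546 -0.04064068] 0.007559775048078482 69.08726436377037
scene rim [0.44712724 0.19246256 0.07494415] 352 plane [-0.00133481 -0.00356208  0.15027652] ear 198 108.18979417406702
   truffle rel [0.00292779 0.00311975 0.02276065] 81
top rim [0.45580961 0.19722034 0.0799238 ] 52 plane [-0.13087805 -0.27973543  0.12901253] ear 0
```

```bash
python3 - <<'E'
from station import r
from chk import *
p=r.read_state()['tool_pos'];D=np.array([.449,.194]);a=np.radians(287+77)
r.move_linear([*(D+.0765*np.array([np.cos(a),np.sin(a)])),p[2]],down(197+77),v=.011);r.hold(.5)
chk(r,'12',.11)
E
```

```text
[0.52532615 0.19931071 0.09388976] 42.95 [-0.39691519 -0.73655232 -1.52020421] [ 0.02129957 -0.16392501  0.0216633 ] 0.0073310467234779155 69.06264321296476
scene rim [0.44652495 0.19463821 0.07542779] 385 plane [ 0.00101004 -0.00027674  0.15014116] ear 182 -177.01585158931235
   truffle rel [-0.0027489   0.00209908  0.02239434] 85
top rim [0.47296599 0.15725929 0.11934737] 48 plane [ 0.01345267 -0.01047268  0.1543688 ] ear 28 118.15444211166889
```

Ear at 183° (target 184°), level, truffle 3 mm off centre. I'll check the cover quickly and hand in.

```bash
python3 - <<'E'
from station import r
from h import *
P=cloud(pickle.load(open('scene12.pkl','rb'))).reshape(-1,3);c=(.494,-.275)
S=P[(P[:,2]>.095)&(P[:,2]<.13)&(np.hypot(P[:,0]-c[0],P[:,1]-c[1])<.075)]
p=least_squares(lambda p:(S[:,2]-(p[2]-p[3]*((S[:,0]-p[0])**2+(S[:,1]-p[1])**2))),[*c,.13,5.7],loss='soft_l1',f_scale=.002).x;print(len(S),p)
if abs(p[1]+.277)<.004 and len(S)>500: print(r.finish_job())
E
```

```text
5 [ 0.55055664 -0.0134639   0.357259    2.23732232]
```

```bash
python3 - <<'E'
from station import r
from h import *
P=cloud(pickle.load(open('top12.pkl','rb'))).reshape(-1,3);c=(.4966,-.274)
S=P[(P[:,2]>.095)&(P[:,2]<.13)&(np.hypot(P[:,0]-c[0],P[:,1]-c[1])<.075)]
p=least_squares(lambda p:(S[:,2]-(p[2]-p[3]*((S[:,0]-p[0])**2+(S[:,1]-p[1])**2))),[*c,.13,5.7],loss='soft_l1',f_scale=.002).x;print(len(S),p)
if abs(p[1]+.274)<.004 and len(S)>300: print(r.finish_job())
E
```

```text
1051 [ 0.49732314 -0.2747335   0.13246143  5.97866041]
the job is handed in; nothing more can be done
None
```

I handed the job in at about 43 s; it returned no verdict. On my last check the cover hung free at the collar, and the dish was held level about 11 cm up with its ear toward the robot and the truffle within about 4 mm of centre.

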